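# Third hand: hold a slotted bracket against a sprung fence

## Task

Pick up the blue angle bracket and lower its slot over the upright stud of the assembly jig, flat on the base plate, with its slotted end towards the orange fence but not pushing it yet. Then slide it square against the sprung fence until the black pointers stand in the green part of the scale, without ever running the fence to the end of its travel, and hold it steady there for at least three seconds so that a colleague can put on the nut. The program finishes while the gripper still holds and presses the bracket; leave the bottle, vial, timer and dish alone.

Things in the scene. Friction and masses are not known exactly. Their poses are not given: they have to be found in the camera images.
- bracket: Blue L-shaped angle bracket, loose, 0.15-0.31 kg. Flat foot 125 x 50 x 8 mm (x -65 to +60, y -25 to +25 mm) with an upright flange near its rear end. Origin on the foot's underside, on its centre line; x points to the slotted front end, z up. Starts lying on its foot on the worktop, x up to 0.8 rad off straight ahead (world x).
- flange_top (a point): Middle of the top edge of the bracket's flange, at (-45, 0, 70) mm in the bracket's frame. The flange is 10 mm thick (x -50 to -40 mm), 46 mm wide in y, and rises to 70 mm above the foot's underside; grip it across its thickness.
- slot_mid (a point): Middle of the bracket's slot at the underside: (8, 0, 0) mm in the bracket's frame. The straight through-slot is 60 mm long (x -22 to +38 mm) and 14 mm wide (y -7 to +7 mm).
- front_edge (a point): Middle of the front end face of the bracket's foot, (60, 0, 4) mm in the bracket's frame; this face meets the fence.
- jig: Assembly jig fixed to the worktop: aluminium base plate 190 x 94 mm (x -73 to +117, y -47 to +47 mm), its top 10 mm above the worktop. Origin on the worktop under the stud; x points from the stud to the fence (pressing direction), up to 0.3 rad off straight ahead; z up. Behind the fence a grey spring housing, x 98 to 114 mm, 46 mm high.
- stud_top (a point): Tip of the steel stud: 8 mm diameter, upright at the jig's origin, tip 32 mm above the worktop (22 mm above the base plate), tapered over the last 4 mm.
- fence (a joint): Travel of the orange sprung fence along the jig's +x, m: 0 at rest, 0.030 end of travel. Spring 600 N/m, no preload, lightly damped, returns by itself. Scale under the black pointers, on the two rails beside the fence (28 mm high, 73 mm apart): white 0-0.010, green 0.010-0.022 (6-13 N), red 0.022-0.030. Friction of the bracket on the plate adds a few newtons at most.
- fence_face (a point): On the fence's front face (66 mm wide, 1.5 to 31.5 mm above the plate), on its centre line, 4 mm above the plate; at rest 46 mm from the stud's axis. The bracket's origin is 14 mm behind the stud's axis (jig -x) when its front edge just touches the resting fence, 2 mm past it at mid-green; 25 mm behind, the fence is clear by 11 mm.
- stain_bottle: Bystander: brown screw-capped bottle, 52 mm across, 113 mm tall; origin under its base.
- vial: Bystander: small vial with red cap, 20 mm across, 54 mm tall; origin under its base.
- timer: Bystander: white bench timer lying flat, 66 x 62 x 18 mm; origin under its base.
- petri: Bystander: lidded dish, 63 mm across, 15 mm tall; origin under its base.

How it is judged:
By the outcome, as a careful person would: the job done as asked, in the order asked, and still so for the second after the job is handed in, while the arm keeps its last pose, push and grip.
It also fails if it takes over 45 s, if anything falls off the work surface, if the arm or the gripper's body presses on something with over 40 N, if the wrist force passes 120 N, or if a joint passes its speed limit or range.

## Robot

A 6-joint arm with a two-finger parallel gripper is mounted at the origin on a cart in front of the work surface, level with it; the furniture and walls round the work are solid. World frame = base frame: x ahead of the robot, y to its left, z up, the work surface at z = 0. Lengths are in m, angles in degrees, forces in N, time in s.
With the tool pointing down it reaches from about 0.25 to 0.725 m from the base axis. Payload 9.7 kg.
Tool frame: the origin (TCP) lies on the centre line of the jaws, within the pads' length; the fingertips stand bot.nose_length ahead of it and the grasp point (between the pads) lies 11 mm behind it (bot.nose_length is the distance from the TCP to the fingertips, in m); z points along the fingers, y is the line along which they close (so a half turn about z gives the same grasp; the last joint's range is limited). The gripper opens to 85 mm and grips with 20 to 120 N. Pads are 22 mm wide; open, the fingers measure 114 mm over their backs; the gripper's body (76 mm by 85 mm) begins 54 mm behind the grasp point. The pads swing forward as they close: fully open they stand 13 mm farther back than shut.
Start: joints at [65.088, 4.979, 10.078, 95.1, 0, 90], TCP at [0.232, 0.499, 0.239] pointing down, gripper open.
Joint ranges: [-179.16, 179.16], [-48.56, 103.87], [-65.8, 70.77], [-126.05, 130.52], [-82.76, 87.17], [-180, 180]. Speed limits (degrees/s): [127.2, 127.2, 147.25, 180, 180, 180].

## Interface

Orientations are given as [roll, pitch, yaw] about the fixed x, y, z axes, in that order (R = Rz(yaw) Ry(pitch) Rx(roll)).
In Python, from workcell import bot gives the robot as it stands. The module is installed in compiled form; this text tells all that it offers.
- The arm moves only by the shell command python3 -m inch 'ROWS' [OPENING] [FORCE]. ROWS is JSON, a list of rows, each a list of 4 numbers: the shift along the world's x, y, z in cm, then the turn about the world's z in degrees. A call has exactly 8 rows; each row is the pose to reach, as a shift and turn from the pose commanded when the call began; what a row does not reach only later rows make up. A row lasts 1/8 s, in which the tool goes at most 62.5 mm and 10.7 degrees, less where a joint would pass 70% of its speed; a pose out of reach is approached as far as the arm can. A call with a gripper value outside its range is refused whole. OPENING is the finger opening in cm, from 0 to 8.54, set as the call begins (- or left out, the last holds). The fingers move at their own pace and stop on an object; FORCE is the grip in N (left out, the last holds). Time passes only in rows, so rows that repeat a pose let the fingers close, or fill a call up. It gives the time, the measured TCP pose, the force, the opening and the grip force at its end, in the units of the state.
- bot.get_obs(): the state, without advancing time (a new reading comes with each control period).
- bot.camera(name): name is "side" or "top"; returns a dict with "img" (384x512x3 uint8, red, green, blue), "fovy" (degrees; the focal length in pixels is half the picture's height over the tangent of half this angle, whatever the lens; pixels are square), "cx", "cy" (the principal point, pixels), "R" (3x3) and "t" (3): a world point X has camera coordinates R X + t. Camera axes: x right, y down, z forward; pixel columns grow to the right and rows downward; lengths in m; the calibration is good to about 2 mm. A picture is of the moment at which its call begins. There is no depth.
- bot.job_done(): hands the job in; it is judged then, once.
Trained networks look in a picture, given as the dict that the camera call returned (one of the last four; its "shot" number tells which), for a name from the list of things; names that differ only in an ending like _2 or _b are one class to them, and where a whole thing is asked for, a point or a joint stands for the part that bears it (a point fixed in the world has none). Each returns a list of dicts, best first, with "score" (0 to 1); they miss things now and then, are a little off and sometimes report something else, mostly with a low value. They report only what shows in the picture. A call takes as long as a camera call.
- bot.find_in(thing, picture): "point" ([column, row] in pixels, amid what is visible of it).
- bot.landmark_of(thing, picture): "point" ([column, row] in pixels: a listed point, or the origin of a listed thing).
The state is a dict: "time": time; "q": joint angles; "qd": joint speeds; "joint_efforts": joint torques, N m; "ee_pos": TCP position; "tcp_rot": TCP orientation; "wrist_force": force on the tool from outside, world axes, zero at the start; "torque": the same for the moment, N m; "opening": finger opening in m; "grasp_force": force on a finger pad.
Only numpy, scipy, OpenCV 4.12 (cv2) and the standard library are available. Lean on these libraries where they do the work, as an engineer would, in place of code of your own. Each camera call takes 0.05 s, during which the arm holds its last target. There are 200 camera calls.

## Working session

There is one attempt and no reset: what is moved stays moved. The work goes in short steps, Python scripts to look and compute and a shell command to move; the robot and the scene stay as the last step left them, time stands still between calls to the robot, and variables do not carry over. Pictures are saved under pics/ and viewed, at most 10 in all, crops included, and the job is handed in when it is done.

```bash
mkdir -p pics; cat > h.py <<'E'
import numpy as np, cv2
from workcell import bot
def ray(c,p):
    f=c["img"].shape[0]/2/np.tan(np.radians(c["fovy"])/2)
    R=np.array(c["R"]);t=np.array(c["t"])
    d=R.T@np.array([(p[0]-c["cx"])/f,(p[1]-c["cy"])/f,1.]);return -R.T@t,d
def atz(c,p,z):
    o,d=ray(c,p);return o+d*(z-o[2])/d[2]
def proj(c,X):
    f=c["img"].shape[0]/2/np.tan(np.radians(c["fovy"])/2)
    v=np.array(c["R"])@np.array(X)+np.array(c["t"]);return [c["cx"]+f*v[0]/v[2],c["cy"]+f*v[1]/v[2]]
def save(c,n): cv2.imwrite("pics/"+n,c["img"][:,:,::-1])
H=dict(bracket=0,flange_top=.07,slot_mid=0,front_edge=.004,jig=0,stud_top=.032,fence_face=.014,stain_bottle=0,vial=0,timer=0,petri=0)
E
python3 - <<'E'
from h import *
np.set_printoptions(precision=4,suppress=True)
ims=[]
for n in("top","side"):
    c=bot.camera(n); ims.append(c["img"]); print(n,c["fovy"],-np.array(c["R"]).T@c["t"])
    save(c,n+"0.png")
    for k in H:
        r=bot.landmark_of(k,c)[:2]
        print(k,[(np.round(a["point"],1),round(a["score"],2),atz(c,a["point"],H[k])[:2]) for a in r])
o=bot.get_obs();print(bot.nose_length,o["ee_pos"],o["tcp_rot"],o["wrist_force"],o["opening"],o["time"])
E
```

```text
top 49.689204668206784 [ 0.406  -0.1417  1.1313]
bracket [(array([278.5, 210.5]), 0.61, array([ 0.4974, -0.2042]))]
flange_top [(array([268.7, 220.4]), 0.69, array([ 0.4658, -0.1757]))]
slot_mid [(array([275. , 201.6]), 0.56, array([ 0.5216, -0.1942]))]
front_edge [(array([286.4, 190.7]), 0.67, array([ 0.5519, -0.2248]))]
jig [(array([367.3, 206.1]), 0.78, array([ 0.5151, -0.4481])), (array([283.4, 189. ]), 0.17, array([ 0.557 , -0.2168]))]
stud_top [(array([374.9, 197.1]), 0.88, array([ 0.5366, -0.4602]))]
fence_face [(array([273.5, 200.2]), 0.62, array([ 0.5239, -0.1895])), (array([368.2, 184.5]), 0.58, array([ 0.573 , -0.4476]))]
stain_bottle [(array([327.3, 136.8]), 0.78, array([ 0.7078, -0.338 ])), (array([276.4, 202.9]), 0.34, array([ 0.5181, -0.1981]))]
vial [(array([260.9, 133.8]), 0.55, array([ 0.7116, -0.1514]))]
timer [(array([206.8, 246.2]), 0.84, array([ 0.3966, -0.0125])), (array([276.1, 202.6]), 0.64, array([ 0.5189, -0.1973]))]
petri [(array([167.4, 231.4]), 0.57, array([0.4339, 0.0954]))]
side 52.421513918597476 [ 0.4994 -1.0718  0.5291]
bracket [(array([231.9, 235.2
[... 295 characters left out ...]
2292]))]
jig [(array([245.4, 295.8]), 0.78, array([ 0.5284, -0.4451]))]
stud_top [(array([243.1, 280.8]), 0.94, array([ 0.524 , -0.4372])), (array([218.8, 206.2]), 0.35, array([ 0.469 , -0.1057]))]
fence_face [(array([266.2, 290.8]), 0.83, array([ 0.5704, -0.4484]))]
stain_bottle [(array([316.7, 262.2]), 0.69, array([ 0.6986, -0.3354]))]
vial [(array([303.6, 225.2]), 0.47, array([ 0.6984, -0.1643]))]
timer [(array([243.4, 298.1]), 0.61, array([ 0.5241, -0.4519])), (array([196.8, 200.4]), 0.54, array([ 0.3997, -0.0027]))]
petri [(array([210.4, 188.6]), 0.52, array([0.4376, 0.0819]))]
0.008 [0.2317 0.4988 0.2393] [-179.9994   -0.0008  155.0854] [ 0.1014 -0.42    0.1301] 0.08529214154744336 1.2
```

View pics/top0.png

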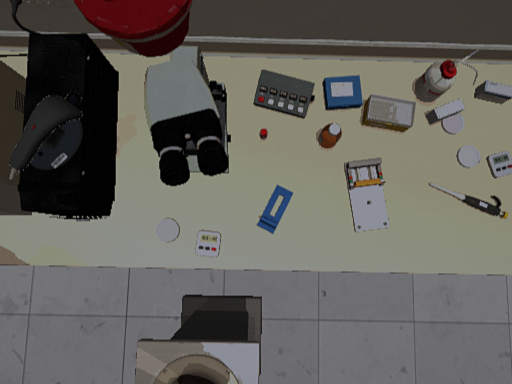

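View pics/side0.png

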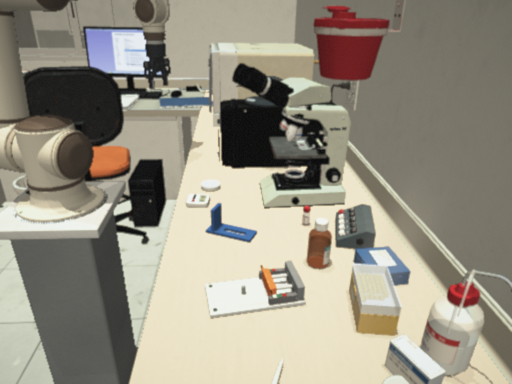

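The top picture shows the bracket at about (275,208) with its flange at the lower left. The jig plate is at (367,195) with the orange fence at (366,175). The bottle (330,135) and vial (263,133) lie beyond; the timer and dish are to the left.

```bash
cat >> h.py <<'E'
def box(x0,x1,y0,y1,z0,z1): return np.array([[x,y,z] for x in(x0,x1) for y in(y0,y1) for z in(z0,z1)])/1000.
def place(P,p,z=0.):
    x,y,a=p;c,s=np.cos(a),np.sin(a);return np.c_[c*P[:,0]-s*P[:,1]+x,s*P[:,0]+c*P[:,1]+y,P[:,2]+z]
BR=[box(-65,60,-25,25,0,8),box(-50,-40,-23,23,8,70)]
SLOT=np.array([[-22,-7,8],[38,-7,8],[38,7,8],[-22,7,8]])/1000.
def sil(c,boxes,p,z,slot=False):
    S=8;m=np.zeros((c["img"].shape[0],c["img"].shape[1]),np.uint8)
    m=np.zeros((384*4,512*4),np.uint8)
    for b in boxes:
        q=np.array([proj(c,X) for X in place(b,p,z)]);h=cv2.convexHull(((q+.5)*4).astype(np.float32)).astype(np.float32)
        cv2.fillConvexPoly(m,np.round(h*16).astype(np.int32),255,shift=4)
    if slot:
        q=np.array([proj(c,X) for X in place(SLOT,p,z)]);cv2.fillConvexPoly(m,np.round((q+.5)*64).astype(np.int32),0,shift=4)
    return cv2.resize(m,(512,384),interpolation=cv2.INTER_AREA)/255.
def blue(c,p0,z=0,r=.12):
    h=cv2.cvtColor(c["img"],cv2.COLOR_RGB2HSV);m=((h[...,0]>98)&(h[...,0]<125)&(h[...,1]>120)).astype(float)
    u,v=np.meshgrid(np.arange(512),np.arange(384));k=proj(c,[p0[0],p0[1],z]);R=np.linalg.norm(np.array(proj(c,[p0[0]+r,p0[1],z]))-k)
    return m*(np.hypot(u-k[0],v-k[1])<max(R,45))
def fit(cams,p0,z=0.):
    from scipy.optimize import minimize
    ms=[blue(c,p0,z) for c in cams]
    f=lambda p:sum(np.abs(sil(c,BR,p,z,True)-m).sum()/m.sum() for c,m in zip(cams,ms))
    s=np.array(p0)+np.array([[0,0,0],[.01,0,0],[0,.01,0],[0,0,.1]])
    r=minimize(f,p0,method="Nelder-Mead",options=dict(initial_simplex=s,xatol=1e-4,fatol=1e-4));return r.x,r.fun
E
python3 - <<'E'
from h import *
np.set_printoptions(precision=4,suppress=True)
T=bot.camera("top");S=bot.camera("side")
for cs in([T],[S],[T,S]):print(fit(cs,[.504,-.196,-.57]))
a=cv2.resize(T["img"][150:240,335:400],None,fx=6,fy=6,interpolation=cv2.INTER_CUBIC)
b=cv2.resize(S["img"][255:320,200:310],None,fx=4,fy=4,interpolation=cv2.INTER_CUBIC)
im=np.zeros((540,390+440-40,3),np.uint8);im[:,:390]=a;im[:260,390:]=b[:,:400]
cv2.imwrite("pics/crop1.png",im[:,:,::-1])
for k in("jig","stud_top","fence_face"):
    for c in(T,S):
        r=bot.landmark_of(k,c);print(k,r[0]["point"],atz(c,r[0]["point"],H[k])[:2])
E
```

```text
(array([ 0.5044, -0.1943, -0.4515]), np.float64(0.14554518263391641))
(array([ 0.5016, -0.2003, -0.371 ]), np.float64(0.5523158869847152))
(array([ 0.5038, -0.1946, -0.4274]), np.float64(0.7860184300355912))
jig [363.5, 205.2] [ 0.5173 -0.4377]
jig [241.7, 298.0] [ 0.5206 -0.4514]
stud_top [375.2, 197.9] [ 0.5345 -0.461 ]
stud_top [241.2, 284.7] [ 0.5197 -0.4493]
fence_face [365.3, 184.1] [ 0.5739 -0.4397]
fence_face [267.0, 288.1] [ 0.5728 -0.44  ]
```

View pics/crop1.png

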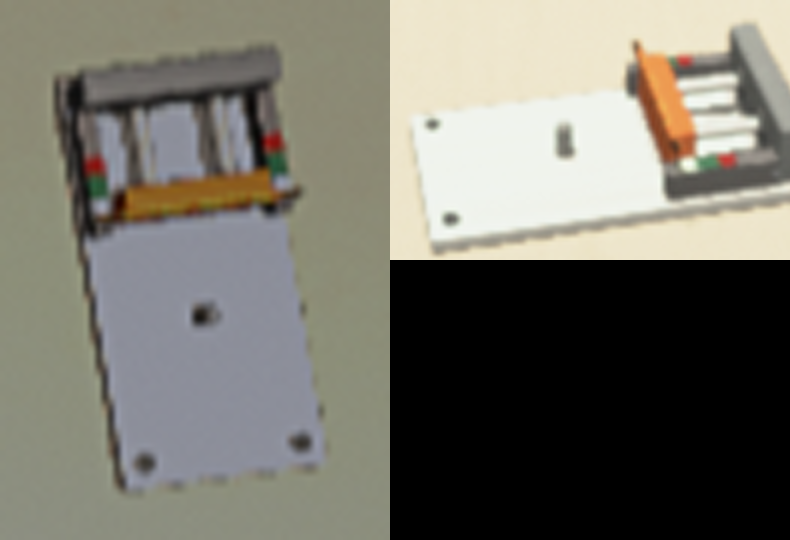

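The crop shows the stud at top px ~(368.8,202.5), the near plate corners at (355.3,231.7) and (389.2,227.5), and the fence clear of the stud. In the side view the stud tip is at ~(243.7,286) and the plate corners at (205.8,283.8) and (210.8,315).

```bash
python3 - <<'E'
from h import *
from scipy.optimize import least_squares
np.set_printoptions(precision=4,suppress=True)
T=bot.camera("top");S=bot.camera("side")
P={0:(T,[((-73,47,10),(355.1,231.4)),((-73,-47,10),(388.9,227.2)),((0,0,21),(368.7,202.2))]),
   1:(S,[((-73,47,10),(205.4,283.4)),((-73,-47,10),(210.4,314.6)),((0,0,32),(243.4,285.8)),((0,0,10),(243.4,294))])}
def res(p,ks):
    return np.concatenate([np.array(proj(P[k][0],place(np.array([m])/1000.,p)[0]))-u for k in ks for m,u in P[k][1]])
for ks in([0],[1],[0,1]):
    r=least_squares(res,[.52,-.445,.13],args=(ks,),x_scale=[.01,.01,.1]);print(r.x,r.fun)
im=[]
for c,p0 in((T,[.504,-.196,-.57]),(S,[.504,-.196,-.57])):
    m=blue(c,p0);k=proj(c,[.504,-.2,.02]);x,y=int(k[0])-32,int(k[1])-30
    a=c["img"].copy()
    f=fit([c],p0)[0] if c is T else fit([T],p0)[0]
    s=sil(c,BR,f,0,True)
    for q in(a,np.repeat((m*255).astype(np.uint8)[...,None],3,2)):
        q=cv2.resize(q[y:y+60,x:x+64],None,fx=6,fy=5,interpolation=cv2.INTER_NEAREST)
        ss=cv2.resize((s[y:y+60,x:x+64]>.5).astype(np.uint8),None,fx=6,fy=5,interpolation=cv2.INTER_NEAREST)
        cv2.drawContours(q,cv2.findContours(ss,cv2.RETR_LIST,cv2.CHAIN_APPROX_NONE)[0],-1,(255,0,0),1);im.append(q)
cv2.imwrite("pics/crop2.png",np.vstack([np.hstack(im[:2]),np.hstack(im[2:])])[:,:,::-1])
E
```

```text
[ 0.5237 -0.4466  0.1475] [-0.2307  0.0811  0.1646 -0.0848  0.0668  0.0013]
[ 0.5247 -0.4511  0.1403] [-0.124   0.1857 -0.5229  0.3462  0.352  -0.5984  0.3272 -0.0672]
[ 0.5245 -0.4491  0.1395] [ 0.4823 -0.2917  0.9155 -0.181   1.0103 -0.2559 -0.2031 -0.4289 -0.6621
 -0.4097  0.1666 -1.2258  0.1441 -0.7063]
```

View pics/crop2.png

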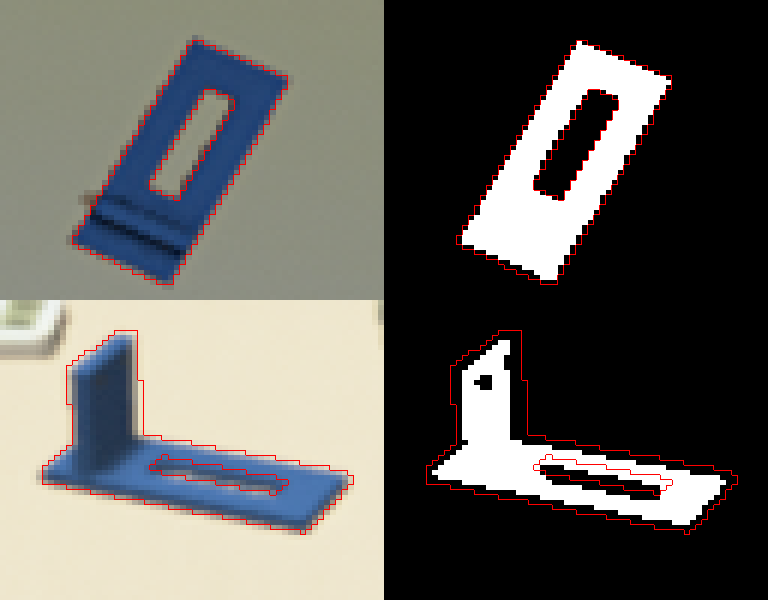

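The top-view fit follows the bracket's outline closely: bracket at about (0.504, -0.195, -26°). The jig is at about (0.524, -0.449, +8.2°). Moving over the flange.

```bash
python3 -m inch '[[1.9,-5.6,0,-7.6],[3.8,-11.2,0,-15.2],[5.8,-16.8,0,-22.8],[7.7,-22.5,0,-30.4],[9.7,-28.1,0,-38],[11.6,-33.7,0,-45.6],[13.5,-39.3,0,-53.2],[15.5,-45,0,-60.8]]' 8.5 80
python3 -m inch '[[1.9,-5.6,-1,-7.6],[3.8,-11.2,-3,-15.2],[5.8,-16.8,-5.5,-22.8],[7.7,-22.4,-8,-30.3],[7.7,-22.4,-10,-30.3],[7.7,-22.4,-10,-30.3],[7.7,-22.4,-10,-30.3],[7.7,-22.4,-10,-30.3]]'
python3 - <<'E'
from h import *
T=bot.camera("top");S=bot.camera("side");o=bot.get_obs();print(o["ee_pos"],o["tcp_rot"])
a=T["img"][140:290,180:380];b=S["img"][130:280,150:350]
cv2.imwrite("pics/hover.png",np.hstack([cv2.resize(a,None,fx=2,fy=2),cv2.resize(b,None,fx=2,fy=2)])[:,:,::-1])
E
```

```text
time: 2.7
ee_pos: [0.3869, 0.047, 0.2396]
tcp_rot: [179.9, -0.0, 94.1]
wrist_force: [1.3, 0.3, 1.0]
opening: 0.0849
grasp_force: 0.0
time: 3.7
ee_pos: [0.4642, -0.1747, 0.1407]
tcp_rot: [179.9, -0.0, 64.1]
wrist_force: [-0.9, -0.1, -0.3]
opening: 0.0849
grasp_force: 0.0
[ 0.46407561 -0.17474327  0.1403077 ] [ 1.79905892e+02 -1.05020527e-02  6.40480648e+01]
```

View pics/hover.png

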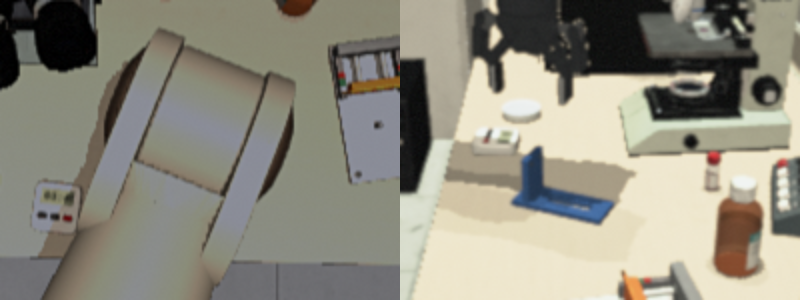

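The top view is hidden by the arm, and the side view shows the fingers straddling the flange at (530,175). Descending and gripping.

```bash
python3 -m inch '[[0,0,-3,0],[0,0,-6,0],[0,0,-8.5,0],[0,0,-9.9,0],[0,0,-9.9,0],[0,0,-9.9,0],[0,0,-9.9,0],[0,0,-9.9,0]]'
python3 -m inch '[[0,0,0,0],[0,0,0,0],[0,0,0,0],[0,0,0,0],[0,0,0,0],[0,0,0,0],[0,0,0,0],[0,0,0,0]]' 0.3 80
```

```text
time: 4.8
ee_pos: [0.464, -0.1753, 0.0409]
tcp_rot: [179.9, -0.0, 64.0]
wrist_force: [-0.9, -0.4, 0.2]
opening: 0.0851
grasp_force: 0.0
time: 5.8
ee_pos: [0.4637, -0.1752, 0.0403]
tcp_rot: [180.0, 0.0, 64.0]
wrist_force: [1.0, -1.0, -0.3]
opening: 0.009
grasp_force: 78.1
```

```bash
python3 -m inch '[[0,0,2.5,0],[0,0,5.5,0],[-0.1,-2,7,2],[-0.2,-7,7,9],[-0.4,-12.5,7,16],[-0.6,-18,7,23],[-0.8,-23.5,7,29],[-0.9,-28.4,7,34.2]]'
python3 -m inch '[[0,0,0,0],[0,0,0,0],[0,0,-1,0],[0,0,-2,0],[0,0,-2.7,0],[0,0,-2.7,0],[0,0,-2.7,0],[0,0,-2.7,0]]'
python3 - <<'E'
from h import *
np.set_printoptions(precision=4,suppress=True)
T=bot.camera("top");S=bot.camera("side");o=bot.get_obs();print(o["ee_pos"],o["tcp_rot"],o["opening"],o["wrist_force"])
for c in(T,S):
  for k in("slot_mid","front_edge","flange_top","stud_top","fence_face"):
    r=bot.landmark_of(k,c)[:1];print(k,[(a["point"],a["score"]) for a in r])
p=[.4995,-.4526,.143];z=.043
a=T["img"].copy();b=S["img"].copy()
for c,q in((T,a),(S,b)):
  print(proj(c,[.5242,-.449,.032]))
a=cv2.resize(a[150:240,330:410],(400,450),interpolation=cv2.INTER_CUBIC);b=cv2.resize(b[220:320,190:290],(400,400),interpolation=cv2.INTER_CUBIC)
im=np.zeros((450,800,3),np.uint8);im[:,:400]=a;im[:400,400:]=b
cv2.imwrite("pics/over.png",im[:,:,::-1])
E
```

```text
time: 6.8
ee_pos: [0.4539, -0.4608, 0.1095]
tcp_rot: [-180.0, -0.1, 98.3]
wrist_force: [0.2, -0.2, -2.5]
opening: 0.009
grasp_force: 78.2
time: 7.8
ee_pos: [0.4548, -0.4594, 0.0837]
tcp_rot: [180.0, 0.0, 98.2]
wrist_force: [-0.1, -1.0, -2.7]
opening: 0.0088
grasp_force: 78.4
[ 0.4548 -0.4593  0.0836] [179.9833   0.0248  98.1853] 0.008986812171282253 [ 0.1258 -0.3577 -2.9614]
slot_mid [([373.2, 203.1], 0.89)]
front_edge [([369.9, 191.2], 0.97)]
flange_top [([384.7, 222.8], 0.66)]
stud_top [([371.6, 199.6], 0.69)]
fence_face [([364.7, 186.0], 0.47)]
slot_mid [([237.3, 282.8], 0.71)]
front_edge [([258.0, 276.7], 0.76)]
flange_top [([207.8, 255.8], 0.57)]
stud_top [([241.4, 283.8], 0.97)]
fence_face [([268.5, 287.1], 0.78)]
[np.float64(370.7859658422316), np.float64(201.6258906741385)]
[np.float64(243.43771518951888), np.float64(284.53130138131746)]
```

View pics/over.png

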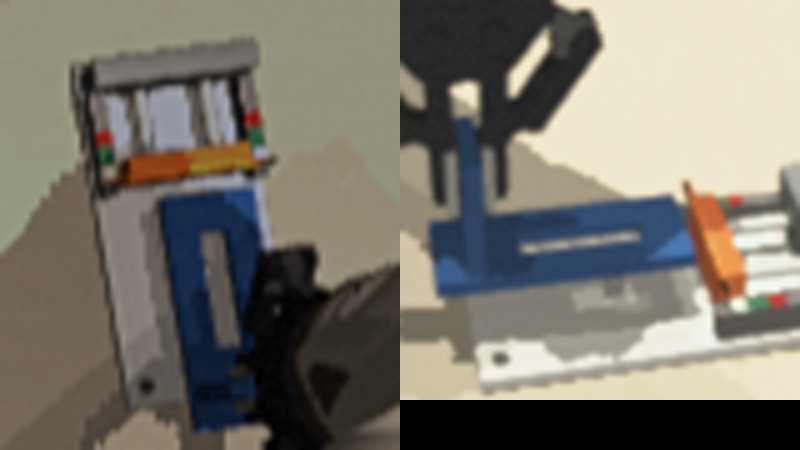

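The bracket hangs level above the plate, slot roughly over the stud (top crop slot ~(215-230, 232-345); side crop ~(520-640, 240)), and the front clears the fence. Now measuring bracket against stud separately in each camera.

```bash
cat >> h.py <<'E'
def fit2(c,p0,z,yaw=None):
    from scipy.optimize import minimize
    h=cv2.cvtColor(c["img"],cv2.COLOR_RGB2HSV)
    m=((h[...,0]>98)&(h[...,0]<125)&(h[...,1]>100)&(h[...,2]>35)).astype(float)
    dark=cv2.dilate(((h[...,2]<75)&(m==0)).astype(np.uint8),np.ones((3,3)))
    z0=sil(c,BR,p0,z);near=cv2.dilate((z0>0).astype(np.uint8),np.ones((15,15)));w=near*(1-dark)
    f=lambda p:(w*np.abs(sil(c,BR,[p[0],p[1],p[2]],z,True)-m)).sum()/m[near>0].sum()
    s=np.array(p0)+np.array([[0,0,0],[.006,0,0],[0,.006,0],[0,0,.05]])
    r=minimize(f,p0,method="Nelder-Mead",options=dict(initial_simplex=s,xatol=1e-4,fatol=1e-4));return r.x,r.fun
def tojig(p,s,a=.143):
    d=np.array(p[:2])-s;return np.array([np.cos(a)*d[0]+np.sin(a)*d[1],-np.sin(a)*d[0]+np.cos(a)*d[1]])*1000
E
python3 - <<'E'
from h import *
np.set_printoptions(precision=4,suppress=True)
T=bot.camera("top");S=bot.camera("side");o=bot.get_obs()
a=np.radians(o["tcp_rot"][2]-90);p=np.r_[np.array(o["ee_pos"][:2])+.045*np.array([np.cos(a),np.sin(a)]),a];print("tcp",p)
z=o["ee_pos"][2]-.0403
for c,s in((T,[.5237,-.4466]),(S,[.5247,-.4511])):
    for e in((0,0,0),(.004,-.004,.03)):
        f,v=fit2(c,p+e,z);print(f,v,tojig(f,s))
E
```

```text
tcp [ 0.4992 -0.4527  0.1429]
[ 0.4979 -0.4527  0.1623] 0.016573473495862225 [-26.3892  -2.3383]
[ 0.498  -0.4522  0.1468] 0.0163423544322672 [-26.2075  -1.8508]
[ 0.4987 -0.4567  0.1079] 0.24594825859777522 [-26.5125  -1.8653]
[ 0.4991 -0.4568  0.0984] 0.2458208167203743 [-26.1697  -2.0306]
```

```bash
python3 -m inch '[[0,0.2,0,0],[0,0.2,0,0],[0,0.2,-0.4,0],[0,0.2,-0.8,0],[0,0.2,-1.2,0],[0,0.2,-1.6,0],[0,0.2,-1.9,0],[0,0.2,-1.9,0]]'
python3 - <<'E'
from h import *
np.set_printoptions(precision=4,suppress=True)
T=bot.camera("top");S=bot.camera("side");o=bot.get_obs();print(o["wrist_force"],o["torque"],o["ee_pos"])
a=np.radians(o["tcp_rot"][2]-90);p=np.r_[np.array(o["ee_pos"][:2])+.045*np.array([np.cos(a),np.sin(a)]),a]
z=o["ee_pos"][2]-.0403
for c,s in((T,[.5237,-.4466]),(S,[.5247,-.4511])):
    f,v=fit2(c,p,z);print(f,v,tojig(f,s))
a=cv2.resize(T["img"][150:240,330:410],(400,450),interpolation=cv2.INTER_CUBIC);b=cv2.resize(S["img"][220:320,190:290],(400,400),interpolation=cv2.INTER_CUBIC)
im=np.zeros((450,800,3),np.uint8);im[:,:400]=a;im[:400,400:]=b
cv2.imwrite("pics/eng.png",im[:,:,::-1])
E
```

```text
time: 9.5
ee_pos: [0.4546, -0.4571, 0.064]
tcp_rot: [-180.0, -0.0, 98.2]
wrist_force: [-0.3, -0.3, -1.8]
opening: 0.0094
grasp_force: 78.4
[ 0.1368 -0.4102 -2.8242] [-0.0471  0.0784  0.0301] [ 0.4547 -0.4572  0.0644]
[ 0.4975 -0.4497  0.1512] 0.01689535854909915 [-26.3864   0.6316]
[ 0.4984 -0.4542  0.1034] 0.2511858251251857 [-26.4734   0.7106]
```

View pics/eng.png

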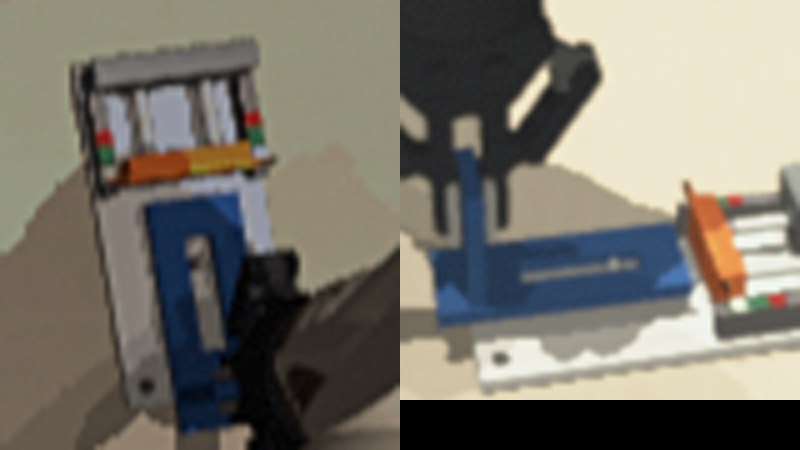

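The stud shows inside the slot in both views (top crop (198,255), side crop (617,262)), with no contact force. Lowering to the plate.

```bash
python3 -m inch '[[0,0,-0.3,0],[0,0,-0.6,0],[0,0,-0.9,0],[0,0,-1.1,0],[0,0,-1.25,0],[0,0,-1.35,0],[0,0,-1.4,0],[0,0,-1.4,0]]'
```

```text
time: 10.6
ee_pos: [0.4547, -0.4572, 0.0504]
tcp_rot: [180.0, 0.0, 98.2]
wrist_force: [-0.3, 0.4, -2.5]
opening: 0.0091
grasp_force: 78.7
```

```bash
python3 -m inch '[[0,0,-0.02,0],[0,0,-0.04,0],[0,0,-0.06,0],[0,0,-0.06,0],[0,0,-0.06,0],[0,0,-0.06,0],[0,0,-0.06,0],[0,0,-0.06,0]]'
```

```text
time: 11.6
ee_pos: [0.4547, -0.4572, 0.0504]
tcp_rot: [180.0, 0.0, 98.2]
wrist_force: [-1.1, 2.4, 4.8]
opening: 0.0087
grasp_force: 79.5
```

```bash
python3 -m inch '[[0.2,0.03,0.02,0],[0.45,0.06,0.02,0],[0.7,0.1,0.02,0],[0.9,0.13,0.02,0],[1.1,0.16,0.02,0],[1.3,0.18,0.02,0],[1.5,0.21,0.02,0],[1.7,0.24,0.02,0]]'
python3 -m inch '[[0.1,0.01,0,0],[0.2,0.03,0,0],[0.3,0.04,0,0],[0.4,0.06,0,0],[0.5,0.07,0,0],[0.5,0.07,0,0],[0.5,0.07,0,0],[0.5,0.07,0,0]]'
python3 - <<'E'
from h import *
np.set_printoptions(precision=4,suppress=True)
T=bot.camera("top");S=bot.camera("side");o=bot.get_obs();print(o["wrist_force"],o["torque"],o["ee_pos"])
a=np.radians(o["tcp_rot"][2]-90);p=np.r_[np.array(o["ee_pos"][:2])+.045*np.array([np.cos(a),np.sin(a)]),a]
for c,s in((T,[.5237,-.4466]),(S,[.5247,-.4511])):
    f,v=fit2(c,p,.01);print(f,v,tojig(f,s))
a=cv2.resize(T["img"][145:235,335:405],(400,514),interpolation=cv2.INTER_CUBIC);b=cv2.resize(S["img"][250:310,220:300],(400,300),interpolation=cv2.INTER_CUBIC)
im=np.zeros((514,800,3),np.uint8);im[:,:400]=a;im[:300,400:]=b
cv2.imwrite("pics/press.png",im[:,:,::-1])
E
```

```text
time: 12.6
ee_pos: [0.4708, -0.4554, 0.0504]
tcp_rot: [-179.9, 0.1, 98.1]
wrist_force: [-9.8, -1.1, 7.5]
opening: 0.0086
grasp_force: 79.8
time: 13.6
ee_pos: [0.4751, -0.4548, 0.0504]
tcp_rot: [-179.8, 0.0, 98.1]
wrist_force: [-11.1, -1.5, 7.8]
opening: 0.0091
grasp_force: 79.9
[-11.8325  -1.1577   7.7207] [-0.1477  2.1644  0.176 ] [ 0.4751 -0.4548  0.0503]
[ 0.5181 -0.4481  0.166 ] 0.005165195042076028 [-5.8035 -0.7209]
[ 0.5195 -0.4509  0.0726] 0.320605988874423 [-5.1411  0.9575]
```

View pics/press.png

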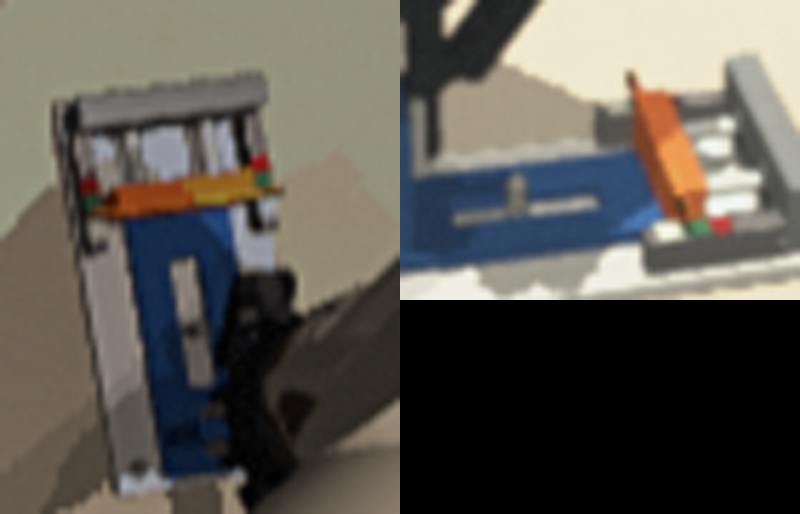

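The stud stands in the slot, and the bracket's front is square on the fence. The pointers are near the white/green border (side crop (688,230)). Pressing about 6 mm further.

```bash
python3 -m inch '[[0.1,0.01,0.02,0],[0.2,0.03,0.03,0],[0.3,0.04,0.03,0],[0.4,0.06,0.03,0],[0.5,0.07,0.03,0],[0.6,0.09,0.03,0],[0.6,0.09,0.03,0],[0.6,0.09,0.03,0]]'
python3 - <<'E'
from h import *
np.set_printoptions(precision=4,suppress=True)
T=bot.camera("top");S=bot.camera("side");o=bot.get_obs();print(o["wrist_force"],o["torque"],o["ee_pos"])
a=np.radians(o["tcp_rot"][2]-90);p=np.r_[np.array(o["ee_pos"][:2])+.045*np.array([np.cos(a),np.sin(a)]),a]
for c,s in((T,[.5237,-.4466]),(S,[.5247,-.4511])):
    f,v=fit2(c,p,.01);print(f,v,tojig(f,s))
a=cv2.resize(T["img"][150:200,340:400],(480,400),interpolation=cv2.INTER_CUBIC);b=cv2.resize(S["img"][255:310,255:295],(320,440),interpolation=cv2.INTER_CUBIC)
im=np.zeros((440,800,3),np.uint8);im[:400,:480]=a;im[:,480:]=b
cv2.imwrite("pics/press2.png",im[:,:,::-1])
E
```

```text
time: 14.7
ee_pos: [0.4806, -0.454, 0.0504]
tcp_rot: [-179.8, 0.0, 98.1]
wrist_force: [-15.5, -2.0, 8.2]
opening: 0.009
grasp_force: 80.0
[-15.4885  -2.4474   7.083 ] [-0.2262  2.5851  0.2474] [ 0.4806 -0.4539  0.0504]
[ 0.5243 -0.4461  0.1334] 0.007358167147455998 [0.6831 0.3686]
[ 0.5243 -0.4506  0.1022] 0.3144069823051171 [-0.3209  0.5797]
```

View pics/press2.png

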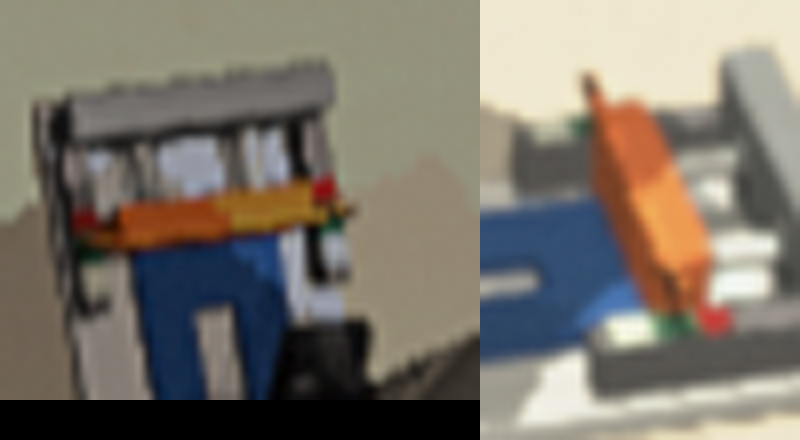

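The pointers stand in the green on both rails (top crop (80,240) and (348,212), between the green start and the red; side crop (682,312)). Estimated travel is about 14–17 mm. Holding.

```bash
for i in 1 2 3 4; do python3 -m inch '[[0,0,0,0],[0,0,0,0],[0,0,0,0],[0,0,0,0],[0,0,0,0],[0,0,0,0],[0,0,0,0],[0,0,0,0]]' | egrep 'time|ee_pos|wrist'; done
python3 - <<'E'
from h import *
T=bot.camera("top");S=bot.camera("side");o=bot.get_obs()
a=np.radians(o["tcp_rot"][2]-90);p=np.r_[np.array(o["ee_pos"][:2])+.045*np.array([np.cos(a),np.sin(a)]),a]
for c,s in((T,[.5237,-.4466]),(S,[.5247,-.4511])):
    f,v=fit2(c,p,.01);print(f,v,tojig(f,s))
b=cv2.resize(S["img"][265:305,250:300],(800,600),interpolation=cv2.INTER_CUBIC)
cv2.imwrite("pics/hold.png",b[:,:,::-1])
E
```

```text
time: 15.8
ee_pos: [0.4806, -0.4539, 0.0504]
wrist_force: [-14.9, -0.8, 6.3]
time: 16.8
ee_pos: [0.4806, -0.4539, 0.0504]
wrist_force: [-14.7, -0.9, 8.3]
time: 17.8
ee_pos: [0.4806, -0.4539, 0.0504]
wrist_force: [-14.2, -1.3, 7.5]
time: 18.8
ee_pos: [0.4806, -0.4539, 0.0504]
wrist_force: [-15.4, -1.8, 6.9]
[ 0.52514431 -0.44611953  0.14492988] 0.0075850297656217475 [1.49804171 0.26973679]
[ 0.52453142 -0.45018978  0.09359909] 0.32239548838982884 [-0.03713915  0.92495446]
```

View pics/hold.png

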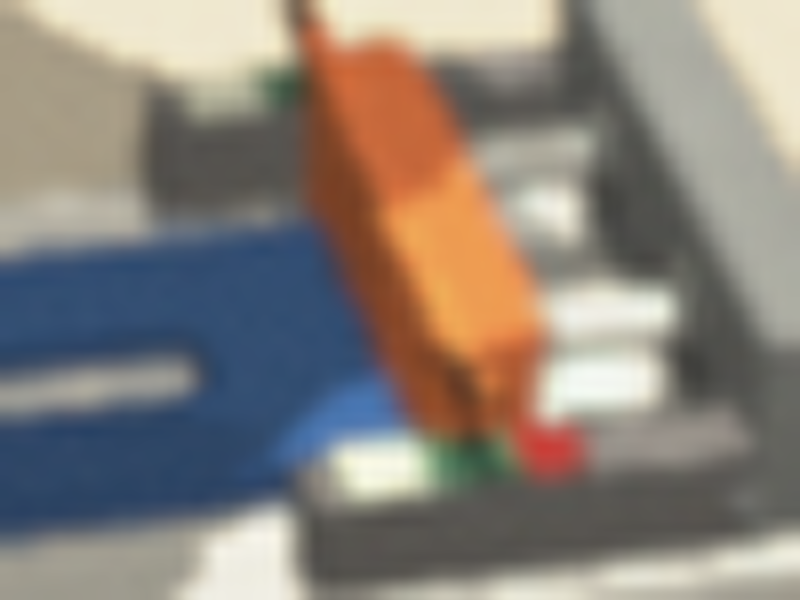

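The pointer is at about (478,445), in the middle of the green (435–515), with red starting at 520. The pose and force have been steady for more than 4 s, so I'm handing in.

```bash
python3 -c "
from workcell import bot
print(bot.job_done())"
```

```text
the job is handed in; nothing more can be done
None
```

The bracket sits on the stud and is pressed square against the fence with the pointers mid-green; it held steady for over 4 s, and I handed the job in with the gripper still holding and pressing it.

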